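Stir the glass nuggets, then hold the stick level over the tray

TASK

Draw the wooden-handled stirring stick out of its sloping stand and, with its bare end, stir the green glass nuggets in the white bowl well, until every one of them has clearly been shifted from where it lay; all must stay in the bowl. Then lift the stick out, turn it level and finish still holding it raised and still, with its bare end above the shallow steel tray and the whole stick at least 15 cm above the bench, so that grit can drop into the tray. Leave the other things on the bench where they are.

Things in the scene. Friction and masses are not known exactly. Their poses are not given: they have to be found in the camera images.
- stick: stirring stick, 235 mm long, 60 to 100 g: bare aluminium shaft 12 mm across (140 mm), then dark round wooden handle 24 mm across (95 mm). Origin: centre of the bare end; z runs along the stick to the handle. It starts in its stand's sleeve, the handle's shoulder on the upper mouth, leaning about 50 degrees from vertical, handle up and to the robot side. Balance point about 112 mm from the bare end
- stick_tip (a point): centre of the stick's bare end (its origin)
- stick_grip (a point): on the stick's axis in its handle, 185 mm from the bare end: a good place to grip; about 137 mm above the bench at the start
- stick_end (a point): the stick's handle end, 235 mm from the bare end
- stand: fixed wooden stand, base 170 x 90 x 12 mm, with a square aluminium sleeve (18 mm inside, 28 outside, 70 long, open at both ends) tilted 50 degrees from vertical, rising to the stand's -x. Origin on the bench under the sleeve's middle. The shaft passes through the sleeve and 70 mm beyond: draw the stick 145 mm along its own axis to free it
- stand_mouth (a point): centre of the sleeve's upper mouth, 110 mm above the bench
- bowl: fixed white ceramic bowl, 164 mm across the rim, 104 mm across the foot, 50 mm high; walls 5 mm thick, sloping outwards; flat inner floor about 94 mm across, 6 mm above the bench. Origin at the centre of its underside.
- tray: fixed shallow steel tray, 200 (its x) x 160 (its y) x 18 mm high, walls 4 mm. Origin at the centre of its underside.
- nugget0: one of six like green glass nuggets in the bowl, rounded drum 24 mm across, 18 mm high, 18 g, loose; origin at the centre of its flat underside. They lie in a loose ring about 30 mm from the bowl's centre, the centre itself free
- nugget1: one of six like green glass nuggets in the bowl, rounded drum 24 mm across, 18 mm high, 18 g, loose; origin at the centre of its flat underside. They lie in a loose ring about 30 mm from the bowl's centre, the centre itself free
- nugget2: one of six like green glass nuggets in the bowl, rounded drum 24 mm across, 18 mm high, 18 g, loose; origin at the centre of its flat underside. They lie in a loose ring about 30 mm from the bowl's centre, the centre itself free
- nugget3: one of six like green glass nuggets in the bowl, rounded drum 24 mm across, 18 mm high, 18 g, loose; origin at the centre of its flat underside. They lie in a loose ring about 30 mm from the bowl's centre, the centre itself free
- nugget4: one of six like green glass nuggets in the bowl, rounded drum 24 mm across, 18 mm high, 18 g, loose; origin at the centre of its flat underside. They lie in a loose ring about 30 mm from the bowl's centre, the centre itself free
- nugget5: one of six like green glass nuggets in the bowl, rounded drum 24 mm across, 18 mm high, 18 g, loose; origin at the centre of its flat underside. They lie in a loose ring about 30 mm from the bowl's centre, the centre itself free
- sanding_block: bystander, loose: cork sanding block, 100 x 65 x 35 mm; origin at its underside
- tape_roll: bystander, loose: paper tape roll lying flat, 90 mm across, 25 mm high; origin at its underside
- screwdriver: bystander, loose: screwdriver lying flat near the right side of the bench
- jar: bystander, loose: glass jar with steel lid, 64 mm across, 75 mm high, upright; origin at its underside
- can: bystander, loose: steel tin, 72 mm across, 100 mm high, upright; origin at its underside
- bottle: bystander, loose: corked green glass bottle, 72 mm across, 220 mm high, upright; origin at its underside
Mind the look-alikes: they are no part of the job. Several things have the shape of the stand; the one meant has the colours described above.

How it is judged:
By the outcome, as a careful person would: the job done as asked, in the order asked, and still so for the second after the job is handed in, while the arm keeps its last pose, push and grip.
It also fails if it takes over 66 s, if anything falls off the work surface, if the arm or the gripper's body presses on something with over 40 N, if the wrist force passes 120 N, or if a joint passes its speed limit or range.

ROBOT

A 6-joint arm with a two-finger parallel gripper is mounted at the origin on the work surface. World frame = base frame: x ahead of the robot, y to its left, z up, the work surface at z = 0. Lengths are in m, angles in rad, forces in N, time in s.
With the tool pointing down it reaches from about 0.275 to 0.825 m from the base axis. Payload 4.9 kg.
Tool frame: the origin (TCP) lies midway between the tips of the shut fingers; the grasp point (between the pads) lies 19 mm behind it (bot.grip_depth is the distance from the TCP to the grasp point, in m); z points along the fingers, y is the line along which they close (so a half turn about z gives the same grasp; the last joint's range is limited). The gripper opens to 85 mm and grips with 20 to 120 N. Pads are 22 mm wide; open, the fingers measure 114 mm over their backs; the gripper's body (76 mm by 85 mm) begins 54 mm behind the grasp point. The pads swing forward as they close: fully open they stand 13 mm farther back than shut.
Start: joints at [1.137, 0.326, -0.193, 1.052, 0, 1.437], TCP at [0.162, 0.525, 0.231] pointing down, gripper open.
Joint ranges: [-2.65, 2.65], [-0.97, 1.79], [-1.3, 1.35], [-1.93, 2.1], [-1.47, 1.37], [-3.14, 3.14]. Speed limits (rad/s): [2.57, 2.57, 3.14, 3.14, 3.14, 3.14].

INTERFACE

Orientations are given as a unit quaternion [w, x, y, z].
In Python, from cell import bot gives the robot as it stands. Calls block until the motion is done:
- bot.move_pose(position, orientation): joint-space move of the TCP to a pose.
- bot.move_linear(position, speed=0.15, rotation=None, until_force=None): straight line of the TCP; rotation=None keeps the orientation; speed is the mean speed in m/s. With until_force (N) it stops when the force on the tool has changed by that much, and returns True; else False.
- bot.goto_joints(angles): joint-space move.
- bot.set_gripper(opening, grasp_force=None): opening from 0.0 (shut) to 1.0 (fully open); grasp_force is the grip in N (None keeps the last); returns when the fingers have stopped.
- bot.wait(seconds).
- bot.solve_ik(position, orientation): joint angles nearest the present ones, or None.
- bot.camera(name): name is "scene" or "top" or "wrist"; returns the picture (400x640x3 uint8, red, green, blue); there is no depth.
- bot.calibration(name): a dict with "mtx" (3x3 intrinsics, pixels), "extrinsics" (4x4, takes a point from world to camera coordinates); the wrist camera has in their place "hand_eye" (4x4, takes a point from camera to tool coordinates, whose origin is the TCP and whose axes are the flange's). Camera axes: x right, y down, z forward; pixel columns grow to the right and rows downward; lengths in m; the calibration is good to about 2 mm. The wrist camera is an equidistant fisheye: a pixel r from the principal point sees the ray r / f radians off the axis. A picture is of the moment at which its call begins: read the wrist's pose just before it. calibration takes no time and is no camera call.
A pose or a line that the arm cannot do raises bot.PlanningError and nothing moves.
- bot.close_job(): hands the job in; it is judged then, once.
Trained networks look in the newest picture that a camera, given by its name, has taken for a name from the list of things; names that differ only in an ending like _2 or _b are one class to them, and where a whole thing is asked for, a point or a joint stands for the part that bears it (a point fixed in the world has none). Each returns a list of dicts, best first, with "confidence" (0 to 1); they miss things now and then, are a little off and sometimes report something else, mostly with a low value. They report only what shows in the picture. A call takes as long as a camera call. They do not tell look-alikes from the thing itself.
- bot.search_frame(camera, thing): "bbox" ([left, top, width, height] in pixels, round what is visible of it).
Readings, each from a call of its own:
- bot.read_clock(): time.
- bot.read_joint_positions(): joint angles.
- bot.read_joint_vel(): joint speeds.
- bot.read_joint_efforts(): joint torques, N m.
- bot.read_position(): TCP position.
- bot.read_tool_rot(): TCP orientation.
- bot.read_ft_force(): force on the tool from outside, world axes, zero at the start.
- bot.read_moment(): the same for the moment, N m.
- bot.read_gripper_width(): opening from 0.0 (shut) to 1.0 (fully open).
- bot.read_finger_force(): force on a finger pad.
Only numpy, scipy, OpenCV 4.12 (cv2) and the standard library are available. Lean on these libraries where they do the work, as an engineer would, in place of code of your own. Each camera call takes 0.05 s, during which the arm holds its last target. There are 200 camera calls.

## Working session

There is one attempt and no reset: what is moved stays moved. The work goes in short steps, each a Python script; the robot and the scene stay as the last script left them, time stands still between calls to the robot, and variables do not carry over. Pictures are saved under pics/ and viewed, at most 10 in all, crops included, and the job is handed in when it is done.

```bash
mkdir -p pics; ls; python3 - <<'E'
from cell import bot
import cv2,numpy as np
np.set_printoptions(precision=4,suppress=True)
for n in ("scene","top"):
    im=bot.camera(n); cv2.imwrite(f"pics/{n}0.png",im[:,:,::-1])
    c=bot.calibration(n); print(n,c["mtx"].tolist()); print(c["extrinsics"])
    for t in ("stand","stick","bowl","tray","nugget0","can","bottle","jar"):
        print(t,[(np.round(d["bbox"]).tolist(),round(d["confidence"],2)) for d in bot.search_frame(n,t)])
E
```

```text
pics
scene [[413.3141415206789, 0.0, 309.1395600297422], [0.0, 413.3141415206789, 200.06875807749037], [0.0, 0.0, 1.0]]
[[ 0.5155  0.8567  0.0154 -0.2631]
 [ 0.5496 -0.3169 -0.773  -0.1683]
 [-0.6574  0.4069 -0.6342  1.7487]
 [ 0.      0.      0.      1.    ]]
stand [([318.0, 132.0, 30.0, 38.0], 0.9), ([363.0, 178.0, 35.0, 51.0], 0.88), ([301.0, 164.0, 37.0, 41.0], 0.71), ([383.0, 133.0, 21.0, 45.0], 0.64)]
stick [([376.0, 155.0, 14.0, 64.0], 0.59), ([409.0, 160.0, 26.0, 35.0], 0.27)]
bowl [([307.0, 218.0, 48.0, 39.0], 0.95), ([376.0, 253.0, 37.0, 35.0], 0.55)]
tray [([193.0, 242.0, 68.0, 64.0], 0.88)]
nugget0 [([320.0, 244.0, 6.0, 6.0], 0.57), ([334.0, 240.0, 10.0, 3.0], 0.48), ([320.0, 240.0, 3.0, 4.0], 0.44), ([334.0, 246.0, 2.0, 5.0], 0.38)]
can [([412.0, 159.0, 24.0, 35.0], 0.55)]
bottle [([136.0, 246.0, 33.0, 68.0], 0.82), ([321.0, 244.0, 5.0, 6.0], 0.74)]
jar [([347.0, 266.0, 22.0, 34.0], 0.77)]
top [[365.7295896165866, 0.0, 319.8472985204567], [0.0, 365.7295896165866, 195.7528826330427], [0.0, 0.0, 1.0]]
[[ 0.0168 -0.9996  0.0236 -0.0275]
 [-0.9855 -0.0206 -0.1686  0.5172]
 [ 0.169  -0.0205 -0.9854  1.0856]
 [ 0.      0.      0.      1.    ]]
stand [([205.0, 162.0, 47.0, 57.0], 0.8), ([244.0, 231.0, 41.0, 56.0], 0.71), ([182.0, 280.0, 46.0, 60.0], 0.7), ([122.0, 224.0, 54.0, 61.0], 0.58)]
stick [([189.0, 170.0, 46.0, 48.0], 0.81)]
bowl [([280.0, 148.0, 50.0, 50.0], 0.69), ([460.0, 235.0, 14.0, 49.0], 0.22)]
tray [([381.0, 158.0, 59.0, 74.0], 0.58)]
nugget0 [([297.0, 181.0, 9.0, 2.0], 0.58), ([305.0, 163.0, 9.0, 4.0], 0.5), ([296.0, 166.0, 10.0, 8.0], 0.43), ([310.0, 180.0, 4.0, 4.0], 0.42), ([310.0, 169.0, 8.0, 6.0], 0.36)]
can [([129.0, 179.0, 32.0, 30.0], 0.78), ([309.0, 181.0, 5.0, 4.0], 0.67)]
bottle [([467.0, 178.0, 53.0, 27.0], 0.61)]
jar [([308.0, 100.0, 16.0, 28.0], 0.8)]
```

```bash
python3 - <<'E'
import cv2
a=cv2.imread("pics/top0.png"); cv2.imwrite("pics/top0b.png",cv2.resize(a[60:360,80:560],(800,500),interpolation=cv2.INTER_CUBIC))
a=cv2.imread("pics/scene0.png"); cv2.imwrite("pics/scene0b.png",cv2.resize(a[110:320,130:450],(800,525),interpolation=cv2.INTER_CUBIC))
E
```

```text
(no output)
```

View pics/top0b.png

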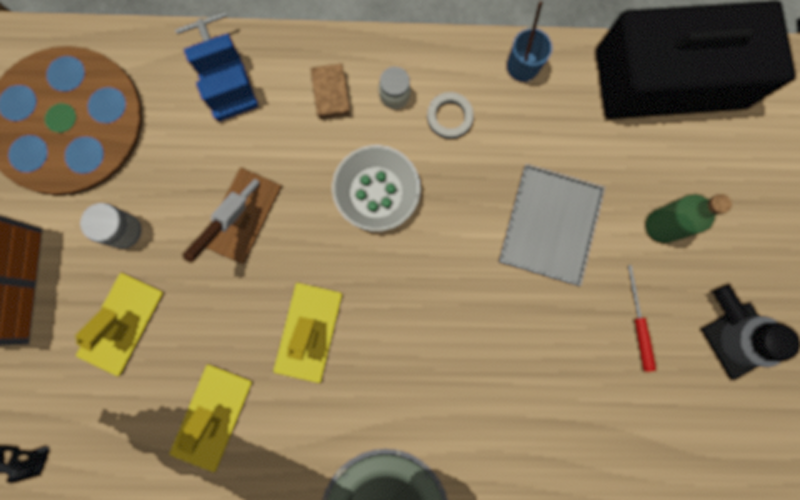

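View pics/scene0b.png

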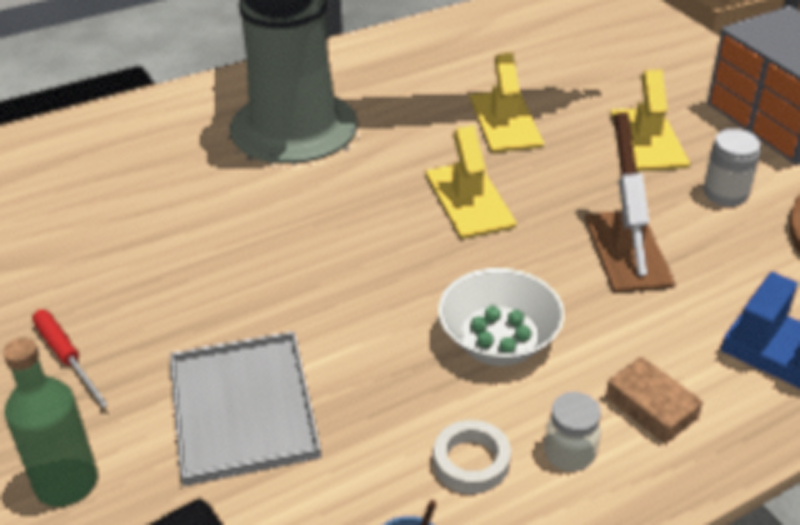

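The four stand shapes, by top-view crop pixel, are the brown wooden stand with an aluminium sleeve and the dark-handled stick (232,215) and three empty yellow ones at (120,325), (308,333) and (210,418). I choose the brown one. The bowl is at (376,188) and the tray at (551,225). Next I fit the poses from both views and cut a close crop to check the choice.

```bash
cat > h.py <<'E'
import numpy as np, cv2
from scipy.optimize import least_squares
from scipy.spatial.transform import Rotation as R
from cell import bot
np.set_printoptions(precision=4,suppress=True)
CAL={n:bot.calibration(n) for n in("scene","top")}
def proj(n,P):
    c=CAL[n];p=np.atleast_2d(P)@c["extrinsics"][:3,:3].T+c["extrinsics"][:3,3]
    q=p@c["mtx"].T; return q[:,:2]/q[:,2:]
S50,C50=np.sin(np.radians(50)),np.cos(np.radians(50))
def stick(x,y,yaw):   # tip, axis
    u=np.array([-S50*np.cos(yaw),-S50*np.sin(yaw),C50])
    mouth=np.array([x,y,.0875])+.035*u   # sleeve mid height
    return mouth-.14*u,u
def quat(M): return R.from_matrix(M).as_quat(scalar_first=True)
E
python3 - <<'E'
from h import *
T=lambda u,v:(80+.6*u,60+.6*v); S=lambda u,v:(130+.4*u,110+.4*v)
def res(p):
    t,u=stick(*p); c,s=np.cos(p[2]),np.sin(p[2])
    B=[np.array([p[0]+c*a-s*b,p[1]+s*a+c*b,.012]) for a,b in((.085,.045),(.085,-.045),(-.085,-.045))]
    o=[(n,P,q) for n,P,q in (("top",t,T(258,182)),("top",t+.235*u,T(190,254)),("scene",t,S(642,272)),("scene",t+.235*u,S(623,117)))]
    o+=[("top",B[0],T(241,168)),("top",B[1],T(281,186)),("top",B[2],T(240,262)),("scene",B[0],S(614,290)),("scene",B[1],S(672,285))]
    return np.concatenate([proj(n,P)[0]-q for n,P,q in o])
for y0 in(-1.,0,1.):
    r=least_squares(res,[.5,.27,y0],loss="soft_l1"); print(r.x,r.cost); 
    if y0==0: print(r.fun.reshape(-1,2)); print(stick(*r.x))
# bowl
def rb(p):
    a=np.linspace(0,2*np.pi,40); C=np.c_[p[0]+.082*np.cos(a),p[1]+.082*np.sin(a),np.full(40,.05)]
    o=[]
    for n,b in(("top",(333*.6+80,146*.6+60,421*.6+80,232*.6+60)),("scene",(439*.4+130,269*.4+110,563*.4+130,None))):
        q=proj(n,C); e=[q[:,0].min()-b[0],q[:,1].min()-b[1],q[:,0].max()-b[2]]
        if b[3]: e.append(q[:,1].max()-b[3])
        o+=e
    return o
r=least_squares(rb,[.6,0.]);print("bowl",r.x,r.fun)
def rt(p):
    c,s=np.cos(p[2]),np.sin(p[2]); o=[]
    for (a,b),q,w in zip(((.1,.08),(.1,-.08),(-.1,-.08),(-.1,.08)),(T(526,166),T(603,187),T(579,286),T(499,262)),(S(182,480),S(319,455),S(293,334),S(172,353))):
        P=[p[0]+c*a-s*b,p[1]+s*a+c*b,.018]
        # image corners in order: matched up to mirror
        o+=[*(proj("top",P)[0]-q)]
    return o
for y0 in(-.3,.3,-1.9):
    r=least_squares(rt,[.5,-.15,y0]);print("tray",r.x,r.cost)
a=cv2.imread("pics/top0.png")[150:225,175:285]; b=cv2.imread("pics/scene0.png")[145:235,350:410]
cv2.imwrite("pics/close.png",np.hstack([cv2.resize(a,(440,300),interpolation=2),cv2.resize(b,(200,300),interpolation=2)]))
E
```

```text
[ 0.5365  0.2855 -0.415 ] 56.00659403098815
[ 0.5365  0.2855 -0.415 ] 56.006594030979684
[[  0.2862  -2.5335]
 [ -0.858   -0.7591]
 [ -0.4742   1.7801]
 [ -0.7712  -1.123 ]
 [ -0.9151  -0.5444]
 [  0.2571   0.2252]
 [  0.3685   2.6674]
 [ 23.2858  -3.7962]
 [-25.0277   0.1258]]
(array([0.6101, 0.253 , 0.02  ]), array([-0.701 ,  0.3088,  0.6428]))
[ 0.5365  0.2855 -0.415 ] 56.00659403099711
bowl [0.5896 0.0279] [-0.693  -0.736  -0.6655 -0.8861 -1.5434 -0.9576 -0.5286]
tray [ 0.5317 -0.3088 -0.2714] 1.81729745849346
tray [ 0.5317 -0.3088 -0.2714] 1.8172974584932626
tray [ 0.5317 -0.3088 -0.2714] 1.817297458493499
```

View pics/close.png

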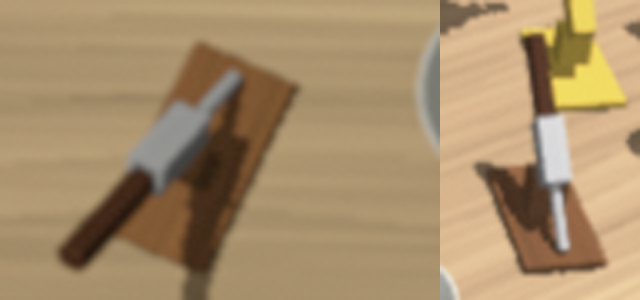

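The crop shows the brown base, silver sleeve, dark handle (60–150, 170–265 in the crop) and bare tip (238,75), so the choice is right. The large residuals came from two swapped corners. I refit, test reachability and look with the wrist camera.

```bash
cat >> h.py <<'E'
def hand(psi,phi,sg):  # z tilted outward by phi from down, in azimuth psi
    h=np.array([np.cos(psi),np.sin(psi),0]); z=np.sin(phi)*h-np.cos(phi)*np.array([0,0,1])
    y=sg*np.array([-np.sin(psi),np.cos(psi),0]); return np.c_[np.cross(y,z),y,z]
def tcp_for(tip,psi,tilt,al,sg,s=.185,gd=None):
    """stick tip pose: tilt=angle of stick from vertical (tip outward), al=hand z to tip dir angle"""
    gd=bot.grip_depth if gd is None else gd
    M=hand(psi,tilt-al,sg); h=np.array([np.cos(psi),np.sin(psi),0])
    d=np.sin(tilt)*h-np.cos(tilt)*np.array([0,0,1])
    return np.asarray(tip)-s*d+gd*M[:,2],M
E
python3 - <<'E'
from h import *
T=lambda u,v:(80+.6*u,60+.6*v); S=lambda u,v:(130+.4*u,110+.4*v)
def res(p):
    t,u=stick(*p); c,s=np.cos(p[2]),np.sin(p[2])
    B=[np.array([p[0]+c*a-s*b,p[1]+s*a+c*b,.012]) for a,b in((.085,.045),(.085,-.045),(-.085,-.045))]
    o=[("top",t,T(258,183)),("top",t+.235*u,T(190,254)),("scene",t,S(642,272)),("scene",t+.235*u,S(623,117))]
    o+=[("top",B[0],T(241,168)),("top",B[1],T(281,186)),("top",B[2],T(240,262)),("scene",B[1],S(614,290)),("scene",B[0],S(672,285))]
    return np.concatenate([proj(n,P)[0]-q for n,P,q in o])
r=least_squares(res,[.5,.27,-.4],loss="soft_l1"); print(r.x,r.cost); print(r.fun.reshape(-1,2).tolist())
t,u=stick(*r.x); psi=np.arctan2(-u[1],-u[0]); print(t,u,psi)
d2=np.radians
for al in (40,50):
  for sg in(1,-1):
    out=[]
    for name,tip,ps,tl in(("grasp",t,psi,50),("drawn",t+.16*u,psi,50),("stir20",[.59,.028,.013],.05,20),("stir10",[.59,.028,.013],.05,10),("stirfar",[.63,.028,.013],.05,20),("tray",[.53,-.31,.25],-.53,90),("tray2",[.53,-.31,.25],-.27,90)):
        p,M=tcp_for(tip,ps,d2(tl),d2(al),sg); q=bot.solve_ik(p,quat(M)); out.append((name,None if q is None else np.round(q,2).tolist()))
    print(al,sg,*out,sep="\n ")
print(bot.grip_depth,bot.read_clock())
E
```

```text
[ 0.5374  0.2855 -0.4116] 10.383598090279367
[[0.22901447284434084, -3.4359637432377212], [-0.7183763447981164, -1.0300204093230434], [-0.240456544188703, 1.9221635156913806], [-0.7116484496272051, -0.9994209629071236], [-0.9961055988359533, -0.8037484298075697], [0.21522806188519894, -0.12003686308079864], [0.4935823228499032, 2.3823314933191], [-1.5830674622125116, -1.7013780077323588], [0.3148326674701707, -1.683562715962296]]
[0.6111 0.2533 0.02  ] [-0.7021  0.3065  0.6428] -0.4116177856567566
40
 1
 ('grasp', [0.51, 0.41, -0.4, 0.66, -0.14, 0.92])
 ('drawn', [0.72, 0.22, -0.37, 0.9, -0.16, 1.12])
 ('stir20', [-0.07, 0.6, 0.02, 1.33, -0.04, -0.11])
 ('stir10', [-0.06, 0.8, 0.33, 1.63, -0.05, -0.09])
 ('stirfar', [-0.07, 0.67, 0.15, 1.39, -0.04, -0.11])
 ('tray', [-0.88, -0.39, -1.28, -0.17, 0.27, -0.23])
 ('tray2', [-1.26, -0.26, -1.16, 0.1, 0.7, -0.78])
40
 -1
 ('grasp', [0.51, 0.41, -0.4, 0.66, -0.14, -2.22])
 ('drawn', [0.72, 0.22, -0.37, 0.9, -0.16, -2.02])
 ('stir20', [-0.07, 0.6, 0.02, 1.33, -0.04, 3.03])
 ('stir10', [-0.06, 0.8, 0.33, 1.63, -0.05, 3.05])
 ('stirfar', [-0.0
[... 175 characters left out ...]
.82, 0.0, 0.85])
 ('drawn', [0.63, 0.27, -0.3, 1.01, 0.0, 1.04])
 ('stir20', [-0.06, 0.74, 0.2, 1.55, -0.06, -0.1])
 ('stir10', [-0.05, 0.96, 0.55, 1.86, -0.07, -0.08])
 ('stirfar', [-0.06, 0.82, 0.36, 1.63, -0.05, -0.09])
 ('tray', [-0.83, -0.35, -1.11, 0.13, 0.19, -0.23])
 ('tray2', [-1.15, -0.24, -1.02, 0.3, 0.52, -0.75])
50
 -1
 ('grasp', [0.44, 0.46, -0.29, 0.82, 0.0, -2.29])
 ('drawn', [0.63, 0.27, -0.3, 1.01, 0.0, -2.1])
 ('stir20', [-0.06, 0.74, 0.2, 1.55, -0.06, 3.04])
 ('stir10', [-0.05, 0.96, 0.55, 1.86, -0.07, 3.06])
 ('stirfar', [-0.06, 0.82, 0.36, 1.63, -0.05, 3.05])
 ('tray', [-0.83, -0.35, -1.11, 0.13, 0.19, 2.91])
 ('tray2', [-1.15, -0.24, -1.02, 0.3, 0.52, 2.39])
0.0187 0.9
```

```bash
python3 - <<'E'
from h import *
tri=lambda a,b:least_squares(lambda P:np.r_[proj("top",P)[0]-a,proj("scene",P)[0]-b],[.55,.28,.1])
t=tri((234.5,169),(386.9,218.2)); e=tri((194,212.4),(379.2,156.8))
v=e.x-t.x; L=np.linalg.norm(v); print(t.x,e.x,L,v/L,np.degrees(np.arccos(v[2]/L)),t.cost,e.cost)
al=np.radians(45); psi=-.41
g=np.array([.479,.311,.137]); M=hand(psi,np.radians(5),1)
bot.set_gripper(1.0)
bot.move_pose(g-(.12)*M[:,2],quat(M))
np.save("wp.npy",np.r_[bot.read_position(),bot.read_tool_rot()])
im=bot.camera("wrist"); cv2.imwrite("pics/wrist0.png",im[:,:,::-1])
c=bot.calibration("wrist"); print(c["mtx"].tolist(),c["hand_eye"]); print(bot.search_frame("wrist","stick"),bot.search_frame("wrist","stick_grip")); print(bot.read_clock())
E
```

```text
[0.6032 0.2562 0.0232] [0.445  0.3266 0.1648] 0.2236986181746946 [-0.7073  0.3147  0.633 ] 50.73037559143659 0.931966707491611 0.5523844933070978
[[309.70691628693146, 0.0, 312.33756976111215], [0.0, 309.70691628693146, 197.9627072640203], [0.0, 0.0, 1.0]] [[-0.0007 -0.9505 -0.3107  0.08  ]
 [ 1.     -0.0003 -0.0014  0.0005]
 [ 0.0012 -0.3107  0.9505 -0.1423]
 [ 0.      0.      0.      1.    ]]
[{'bbox': [297.6, 139.8, 26.5, 112.6], 'confidence': 0.82}] [{'bbox': [296.7, 142.9, 29.7, 111.0], 'confidence': 0.64}, {'bbox': [159.9, 349.1, 24.8, 18.6], 'confidence': 0.3}]
2.6583
```

View pics/wrist0.png

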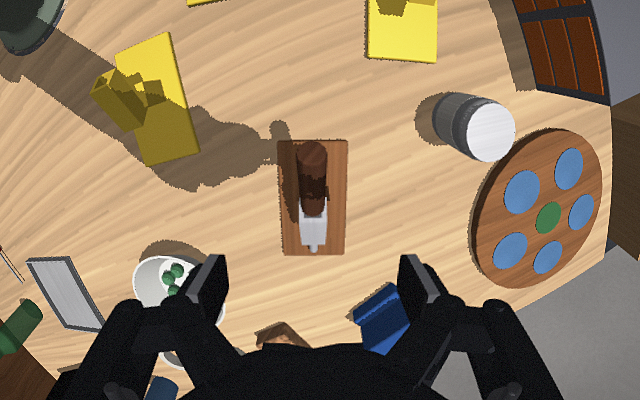

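The wrist view shows the stick centred between the fingers and parallel to their plane: handle end near (312,146), shoulder/sleeve near (313,208), tip (314,251). I refine the along-axis position with it, grasp and draw.

```bash
cat > fit.py <<'E'
from h import *
w=np.load("wp.npy"); c=bot.calibration("wrist")
X=np.eye(4); X[:3,:3]=R.from_quat(w[3:],scalar_first=True).as_matrix(); X[:3,3]=w[:3]
W=np.linalg.inv(X@c["hand_eye"])
def pw(P):
    p=W[:3,:3]@P+W[:3,3]; r=np.hypot(p[0],p[1]); th=np.arctan2(r,p[2]); return c["mtx"][:2,2]+c["mtx"][0,0]*th*p[:2]/r
def st(p):
    yaw,l=p[3],p[4]; u=np.array([-np.sin(l)*np.cos(yaw),-np.sin(l)*np.sin(yaw),np.cos(l)]); return p[:3],u
def res(p):
    t,u=st(p); e=t+.235*u
    n=np.cross(u,[0,1,0]);
    return np.r_[proj("top",t)[0]-(234.5,169),proj("top",e)[0]-(194,212.4),proj("scene",t)[0]-(386.9,218.2),proj("scene",e)[0]-(379.2,156.8),
      2*(pw(t)-(314,251)),2*(pw(e)-(312,150)),((t+.185*u)[2]-.137)/.001,(p[4]-np.radians(50))/.01]
r=least_squares(res,[.607,.255,.02,-.41,.87],loss="soft_l1")
t,u=st(r.x)
E
python3 - <<'E'
from fit import *
print(r.x,r.fun,t,u,t+.185*u,sep="\n")
psi=np.arctan2(-u[1],-u[0]); tilt=np.arccos(u[2]); al=np.radians(45)
p,M=tcp_for(t,psi,tilt,al,1,s=.187)
bot.move_pose(p-.06*M[:,2],quat(M))
print("hit",bot.move_linear(p,speed=.1,until_force=15))
f0=bot.read_ft_force()
bot.set_gripper(0.0,grasp_force=80)
print(bot.read_position()-p,bot.read_gripper_width(),bot.read_finger_force(),bot.read_ft_force()-f0,bot.read_clock())
np.save("g.npy",np.r_[t,u,psi,tilt])
E
```

```text
[ 0.6047  0.2593  0.0205 -0.397   0.8914]
[-1.5171 -0.7595 -2.4016  2.7575 -0.1495  0.7593 -1.5288 -2.0194 -0.189
 -0.3243  0.0193  0.3594 -0.2104  1.8698]
[0.6047 0.2593 0.0205]
[-0.7174  0.3008  0.6284]
[0.4719 0.3149 0.1368]
hit False
[-0.     -0.      0.0003] 0.2638234831465385 78.00709247589111 [-2.3653 -0.5448  3.2757] 4.4167
```

```bash
python3 - <<'E'
from h import *
u=np.array([-S50*np.cos(.400),S50*np.sin(.400),C50])
p0=bot.read_position()
for d in(.03,.08,.155):
    h=bot.move_linear(p0+d*u,speed=.1,until_force=25); print(h,bot.read_ft_force(),bot.read_gripper_width())
    if h: break
if not h: bot.move_linear(bot.read_position()+[0,0,.08],speed=.2)
for n in("scene","top"):cv2.imwrite(f"pics/{n}1.png",bot.camera(n)[:,:,::-1])
a=cv2.imread("pics/scene1.png")[60:240,300:450]; b=cv2.imread("pics/top1.png")[140:320,140:290]
cv2.imwrite("pics/m1.png",np.hstack([cv2.resize(a,(400,480),interpolation=2),cv2.resize(b,(400,480),interpolation=2)]))
print(bot.read_position(),bot.read_clock())
E
```

```text
False [ 0.3809 -0.715  -0.4788] 0.2547093152431383
False [ 0.1138  0.2077 -0.7981] 0.26222345251614987
False [-0.3313 -0.147  -0.7511] 0.25961564783578855
[0.3622 0.3601 0.2972] 7.0667
```

View pics/m1.png

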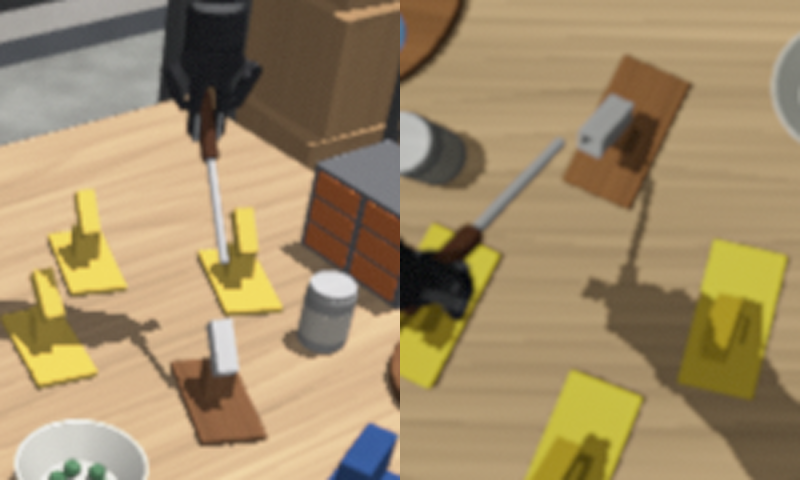

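```bash
python3 - <<'E'
from h import *
tip=least_squares(lambda P:np.r_[proj("top",P)[0]-(200.2,193.2),proj("scene",P)[0]-(383.2,157.3)],[.5,.3,.2]); 
M=R.from_quat(bot.read_tool_rot(),scalar_first=True).as_matrix(); p=bot.read_position()
print("tip",tip.x,tip.cost,"in tool",M.T@(tip.x-p))
g=np.load("g.npy"); al=np.radians(45); P,Mm=tcp_for([0,0,0],0,.5,al,1,s=.187); print("pred",-Mm.T@P)
print("bowl c",proj("top",[.5896,.0279,.02]),"obs",(305.8,174.7),proj("scene",[.5896,.0279,.02]))
# green blobs
for n in("top","scene"):
    im=cv2.cvtColor(cv2.imread(f"pics/{n}0.png"),cv2.COLOR_BGR2HSV); c=proj(n,[.59,.028,.01])[0].astype(int)
    m=cv2.inRange(im,(50,90,30),(90,255,255)); k=np.zeros_like(m); cv2.circle(k,tuple(map(int,c)),22,255,-1)
    y,x=np.nonzero(m&k); print(n,x.mean(),y.mean(),len(x))
tl=np.radians(15); a,Ma=tcp_for([.5896,.0279,.2],.05,tl,al,1,s=.187); print(a,bot.solve_ik(a,quat(Ma)))
E
```

```text
tip [0.4921 0.303  0.1979] 0.21578519872788654 in tool [-0.1308 -0.0021  0.1136]
pred [-0.1322  0.      0.1135]
bowl c [[305.7086 174.4895]] obs (305.8, 174.7) [[328.9201 240.0204]]
top 305.38461538461536 175.0 65
scene 326.5263157894737 241.8421052631579 19
[0.5319 0.025  0.3644] [-0.0601  0.7145  0.6366  2.0138 -0.055  -0.0954]
```

```bash
cat >> h.py <<'E'
BOWL=np.array([.5896,.0279]); AL=np.radians(45); TL=np.radians(20)
def at(x,y,z): return tcp_for([BOWL[0]+x,BOWL[1]+y,z],.05,TL,AL,1,s=.187)
def go(x,y,z,v,f=None):
    p,M=at(x,y,z); return bot.move_linear(p,speed=v,until_force=f)
E
python3 - <<'E'
from h import *
p,M=at(0,0,.16); bot.move_pose(p,quat(M)); print(bot.read_clock())
go(0,0,.035,.15); print("hit",go(0,0,.0125,.05,8))
for n in("scene","top"):cv2.imwrite(f"pics/{n}2.png",bot.camera(n)[:,:,::-1])
a=cv2.imread("pics/scene2.png")[170:270,270:390]; b=cv2.imread("pics/top2.png")[130:230,250:370]
cv2.imwrite("pics/m2.png",np.hstack([cv2.resize(a,(400,333),interpolation=2),cv2.resize(b,(400,333),interpolation=2)]))
print(bot.read_position()-at(0,0,.0125)[0],bot.read_clock())
E
```

```text
8.4667
hit False
[ 0.0001 -0.      0.0002] 10.15
```

View pics/m2.png

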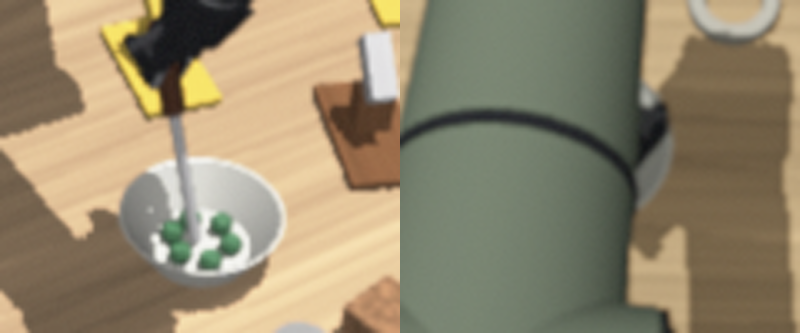

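The tip stands in the middle of the nugget ring, at (193,240) in the left half. Now I stir in a slow outward spiral and circles.

```bash
python3 - <<'E'
from h import *
N=14; fm=0; f0=bot.read_ft_force(); stop=False
for k in range(1,int(2.6*N)+1):
    r=min(.029,.029*k/(.8*N)); a=2*np.pi*k/N+.6
    if go(r*np.cos(a),r*np.sin(a),.0125,.07,20): print("force stop",k,bot.read_ft_force()); stop=True; break
    fm=max(fm,np.linalg.norm(bot.read_ft_force()-f0))
print("maxF",fm,bot.read_clock())
if not stop: go(0,0,.0125,.07,20)
cv2.imwrite("pics/scene3.png",bot.camera("scene")[:,:,::-1])
a=cv2.imread("pics/scene2.png")[205:265,295:365]; b=cv2.imread("pics/scene3.png")[205:265,295:365]
cv2.imwrite("pics/m3.png",np.hstack([cv2.resize(i,(400,343),interpolation=2) for i in(a,b)])); print(bot.read_clock(),bot.read_gripper_width())
E
```

```text
maxF 6.96331807135397 21.45
22.0667 0.25634657279483
```

View pics/m3.png

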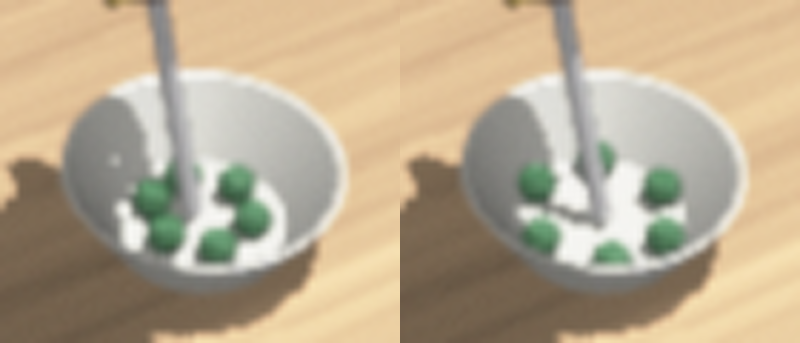

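```bash
cat > gaps.py <<'E'
from h import *
c=CAL["scene"]; E=c["extrinsics"]; C=-E[:3,:3].T@E[:3,3]
def back(px,z=.016):
    d=E[:3,:3].T@np.linalg.inv(c["mtx"])@np.r_[px,1]; return (C+d*(z-C[2])/d[2])[:2]-BOWL
def pol(pts): 
    Q=np.array([back((295+.175*x,205+.175*y)) for x,y in pts]); return Q
E
python3 - <<'E'
from gaps import *
A=pol([(153,198),(184,175),(237,183),(253,219),(217,245),(166,233)]); Q=pol([(136,183),(200,158),(262,187),(264,237),(212,258),(140,237)])
for X in(A,Q): print(X, np.hypot(*X.T),np.degrees(np.arctan2(X[:,1],X[:,0])))
a=np.sort(np.arctan2(Q[:,1],Q[:,0])); d=np.diff(np.r_[a,a[0]+2*np.pi]); i=d.argmax(); a0=a[i]+d[i]/2; print("gap",np.degrees(a0),np.degrees(d[i]))
fm=0;f0=bot.read_ft_force(); R0=.037; N=14
ok=not go(R0*np.cos(a0),R0*np.sin(a0),.0125,.07,20)
for k in range(1,N+5):
    if not ok: break
    t=a0+2*np.pi*k/N
    ok=not go(R0*np.cos(t),R0*np.sin(t),.0125,.08,20)
    fm=max(fm,np.linalg.norm(bot.read_ft_force()-f0))
print(ok,fm); go(0,0,.0125,.08,20)
cv2.imwrite("pics/scene4.png",bot.camera("scene")[:,:,::-1])
a=cv2.imread("pics/scene2.png")[205:265,295:365]; b=cv2.imread("pics/scene4.png")[205:265,295:365]
cv2.imwrite("pics/m4.png",np.hstack([cv2.resize(i,(400,343),interpolation=2) for i in(a,b)])); print(bot.read_clock(),bot.read_gripper_width())
E
```

```text
[[-0.0166 -0.0171]
 [-0.0235  0.0087]
 [-0.0024  0.0319]
 [ 0.0266  0.0234]
 [ 0.0334 -0.0059]
 [ 0.0109 -0.0258]] [0.0239 0.0251 0.0319 0.0354 0.0339 0.028 ] [-134.0737  159.6551   94.3318   41.3093  -10.0489  -67.1303]
[[-0.032  -0.0191]
 [-0.0308  0.0247]
 [ 0.0077  0.0426]
 [ 0.0416  0.0207]
 [ 0.0404 -0.014 ]
 [ 0.0061 -0.0403]] [0.0373 0.0395 0.0433 0.0465 0.0428 0.0408] [-149.1627  141.2888   79.8126   26.4641  -19.0578  -81.3681]
gap 176.0630656051391 69.54849579076021
True 12.339155570026417
29.85 0.2600129132080799
```

View pics/m4.png

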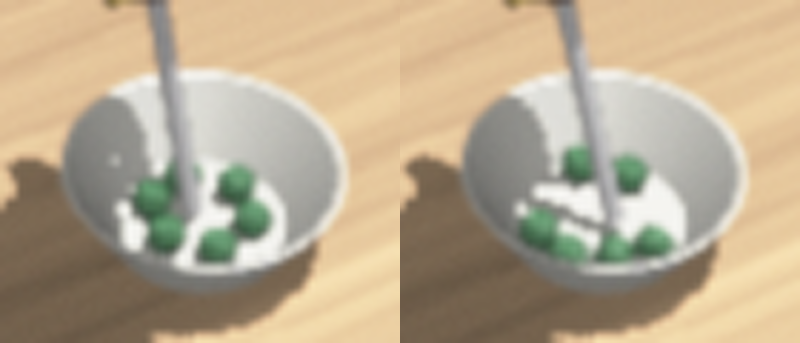

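All six nuggets lie irregularly in the bowl, against the wall about 40 mm from the centre (crop: 578,162; 630,172; 537,225; 567,247; 613,248; 655,240). All have clearly shifted. I lift out, level the stick over the tray and check it.

```bash
python3 - <<'E'
from h import *
go(0,0,.13,.12)
for tip,ps,tl in(([.61,.03,.24],.05,60),([.53,-.305,.28],-.53,90)):
    p,M=tcp_for(tip,ps,np.radians(tl),AL,1,s=.187); bot.move_pose(p,quat(M))
bot.wait(.5)
for n in("scene","top"):cv2.imwrite(f"pics/{n}5.png",bot.camera(n)[:,:,::-1])
for n in("scene","top"): print(proj(n,[[.53,-.305,.28],np.array([.53,-.305,.28])-.235*np.array([np.cos(.53),-np.sin(.53),0])]))
a=cv2.imread("pics/scene5.png")[90:310,130:380]; b=cv2.imread("pics/top5.png")[100:300,290:500]
cv2.imwrite("pics/m5.png",np.hstack([cv2.resize(a,(400,352),interpolation=2),cv2.resize(b,(370,352),interpolation=2)]))
print(bot.read_position(),bot.read_clock(),bot.read_gripper_width(),bot.read_joint_vel())
E
```

```text
[[216.2602 201.2639]
 [228.5516 152.9632]]
[[438.1298 177.1767]
 [391.7045 259.4724]]
[ 0.3801 -0.217   0.2668] 33.4167 0.25921277572658846 [-0.0038 -0.0013 -0.0009 -0.0022 -0.0005  0.0014]
```

View pics/m5.png

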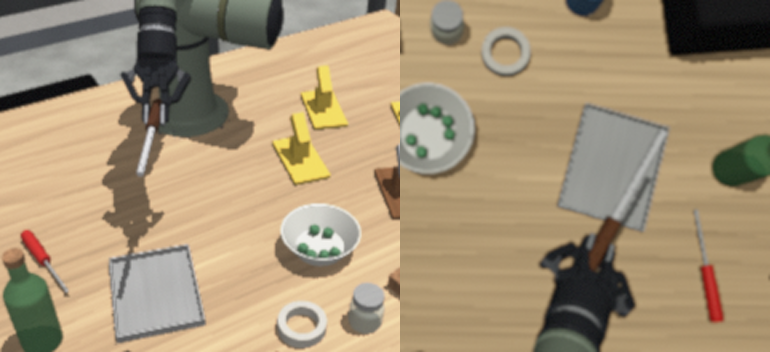

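```bash
python3 - <<'E'
from h import *
tri=lambda a,b:least_squares(lambda P:np.r_[proj("top",P)[0]-a,proj("scene",P)[0]-b],[.5,-.3,.28])
t=tri((437.6,173.9),(218.1,197.5)); s=tri((410.9,226.1),(225,169.4)); v=s.x-t.x
print(t.x,s.x,t.cost,s.cost,np.linalg.norm(v),np.degrees(np.arcsin(-v[2]/np.linalg.norm(v))))
M=R.from_quat(bot.read_tool_rot(),scalar_first=True).as_matrix(); g=bot.read_position()-bot.grip_depth*M[:,2]
d=t.x-g; print(g,d,np.linalg.norm(d),"elev",np.degrees(np.arctan2(d[2],np.hypot(d[0],d[1]))))
E
```

```text
[ 0.5348 -0.2994  0.2939] [ 0.4076 -0.2321  0.2833] 0.025296560948285057 0.32069980007878407 0.14426294061692674 4.216754471173455
[ 0.3687 -0.2103  0.28  ] [ 0.1661 -0.0891  0.0139] 0.18897334052304043 elev 4.215837629251099
```

```bash
python3 - <<'E'
from h import *
p,M=tcp_for([.53,-.307,.28],-.53,np.radians(90),np.radians(49.2),1,s=.188); bot.move_linear(p,speed=.05,rotation=quat(M)); bot.wait(1.)
for n in("scene","top"):cv2.imwrite(f"pics/{n}6.png",bot.camera(n)[:,:,::-1])
a=cv2.imread("pics/scene6.png")[150:210,190:250]; b=cv2.imread("pics/top6.png")[150:250,380:480]
cv2.imwrite("pics/m6.png",np.hstack([cv2.resize(a,(400,400),interpolation=2),cv2.resize(b,(400,400),interpolation=2)]))
print(bot.read_clock(),bot.read_joint_vel(),bot.read_gripper_width())
E
```

```text
34.7667 [-0.0006 -0.0002  0.0012 -0.0011 -0.0007 -0.0023] 0.25827675948933554
```

View pics/m6.png

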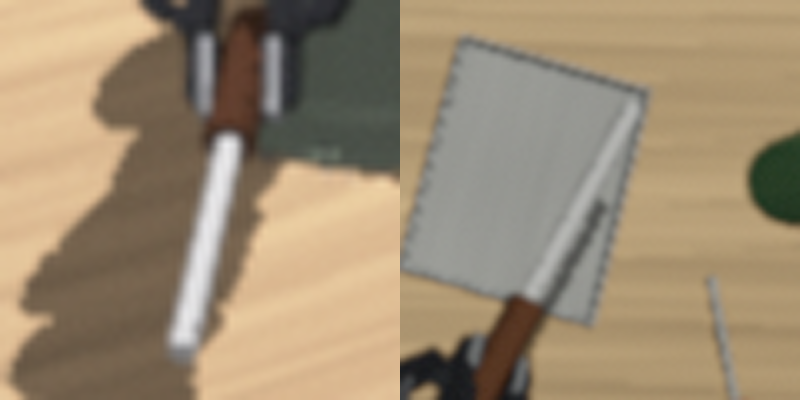

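The tip shows at (181,355) in the scene half and (637,100) in the top half. I triangulate it once more and hand in if it is level.

```bash
python3 - <<'E'
from h import *
tri=lambda a,b:least_squares(lambda P:np.r_[proj("top",P)[0]-a,proj("scene",P)[0]-b],[.5,-.3,.28]).x
t=tri((439.3,175),(217.2,202.8)); s=tri((413.3,225),(224.2,170.7))
M=R.from_quat(bot.read_tool_rot(),scalar_first=True).as_matrix(); g=bot.read_position()-bot.grip_depth*M[:,2]
d=t-g; el=np.degrees(np.arctan2(d[2],np.hypot(*d[:2]))); print(t,s,g,el)
c,sn=np.cos(-.2714),np.sin(-.2714); o=t[:2]-[.5317,-.3088]; loc=[c*o[0]+sn*o[1],-sn*o[0]+c*o[1]]; print("in tray",loc)
if abs(el)<3 and abs(loc[0])<.08 and abs(loc[1])<.06: bot.close_job(); print("closed")
E
```

```text
[ 0.5362 -0.3067  0.2801] [ 0.4108 -0.2373  0.2827] [ 0.3678 -0.212   0.28  ] 0.04109634834696329
in tray [np.float64(0.0037593132181639928), np.float64(0.0032607141126924774)]
the job is handed in; nothing more can be done
closed
```

The job is handed in: all six nuggets were stirred clear of where they lay and are still in the bowl. The stick is held still and level about 28 cm up, its bare end within 5 mm of the tray's centre.

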